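# Clip the condenser saddle into its bracket

### The arm

A 7-joint arm with a two-finger parallel gripper is mounted at the origin on the work surface. World frame = base frame: x ahead of the robot, y to its left, z up, the work surface at z = 0. Lengths are in m, angles in rad, forces in N, time in s.
With the tool pointing down it reaches from about 0.4 to 0.85 m from the base axis. Payload 10.4 kg.
Tool frame: the origin (TCP) lies on the centre line of the jaws, within the pads' length; the fingertips stand r.finger_overhang ahead of it and the grasp point (between the pads) lies 5 mm behind it (r.finger_overhang is the distance from the TCP to the fingertips, in m); z points along the fingers, y is the line along which they close (so a half turn about z gives the same grasp; the last joint's range is limited). The gripper opens to 87 mm and grips with 3 to 60 N. Pads are 19 mm wide; open, the fingers measure 117 mm over their backs; the gripper's body (75 mm by 190 mm) begins 51 mm behind the grasp point.
Start: joints at [-1.127, 0.332, -0.065, 1.46, 0.022, 1.35, -0.088], TCP at [0.281, 0.558, 0.237] pointing down, gripper open.
Joint ranges: [-2.6, 2.6], [-0.5, 2.12], [-1.47, 1.34], [0.16, 2.42], [-1.27, 4.41], [0.06, 2.06], [-2.6, 2.6]. Speed limits (rad/s): [2.22, 2.22, 2.79, 2.79, 3.14, 3.14, 3.14].

### API

Orientations are given as a unit quaternion [x, y, z, w].
In Python, from bench import read_state, viewer, r gives the robot as it stands.
- The arm moves only by the tool carry_out, never from a script. Its argument "moves" is a list of rows, each a list of 6 numbers: the shift along the tool's x, y, z in units of 40 mm (1.0 is 40 mm), then the turn, a rotation vector about the tool's x, y, z in units of 8 degrees (1.0 is 8 degrees). A call has 1 to 20 rows; each row shifts and turns the commanded pose from where the row before left it, along the tool's axes as they then stand; what a row does not reach is not made up. A row lasts 1/8 s, in which the tool goes at most 62.5 mm and 10.7 degrees, less where a joint would pass 70% of its speed; a pose out of reach is approached as far as the arm can. A call is refused whole if a number of a shift passes 1 or a number of a turn 1, either way. A call with a gripper value outside its range is refused whole. "fingers" is the finger opening in mm, from 0 to 87, set as the call begins (left out, the last holds). The fingers move at their own pace and stop on an object; "force" is the grip in N (left out, the last holds). Time passes only in rows, so rows that do not move let the fingers close. It gives the time, the measured TCP pose, the force, the opening and the grip force at its end, in the units of the state.
- read_state(): the state, without advancing time (a new reading comes with each control period).
- viewer.camera(name): name is "scene" or "top"; returns a dict with "pixels" (384x512x3 uint8, red, green, blue), "range_z" (384x512 float32, m along the optical axis (not along the pixel's ray), 0 where there is no reading), "fx", "fy", "cx", "cy" (pixels), "xyz" and "orientation" of the camera in the world. Camera axes: x right, y down, z forward; pixel columns grow to the right and rows downward; lengths in m; the calibration is good to about 2 mm. A picture is of the moment at which its call begins.
- r.close_job(): hands the job in; it is judged then, once.
The state is a dict: "time": time; "joint_positions": joint angles; "joint_vel": joint speeds; "joint_torque": joint torques, N m; "ee_pos": TCP position; "eef_rot": TCP orientation; "ft_force": force on the tool from outside, world axes, zero at the start; "torque": the same for the moment, N m; "width": finger opening in m; "grip_force": force on a finger pad.
Only numpy, scipy, OpenCV 4.12 (cv2) and the standard library are available. Lean on these libraries where they do the work, as an engineer would, in place of code of your own. Each camera call takes 0.05 s, during which the arm holds its last target. There are 200 camera calls.

### The job

Fit the red condenser saddle plate into the grey bracket: slide its two ears down into the slots, past the brass spring clips, until the plate sits flat on the seat and both clips have snapped back over the ears. Hold it as you start its ears into the slots rather than dropping it, never lean on it hard (well under 30 N on the bracket; a light hand's push is plenty), and leave the blue spare and everything else on the bench where it is. Let go when it is home.

Things in the scene. Friction and masses are not known exactly. Their poses are not given: they have to be found in the camera images.
- saddle: Condenser saddle plate to fit, lying flat on the bench: steel, 44 (x) x 90 (y) x 6 mm, with an ear 16 wide (x), 14 long (y), 6 mm thick on each y end (118 mm over the ears). On it a red rubber block 24 mm thick (x), 56 long (y), solid from 6 to 36 mm above the underside, horns to 52 mm. 0.19 to 0.29 kg. Same either way round (half turn). Origin: centre of the underside, z up.
- grip (a point): Middle of the red block, 29 mm above the plate's underside: grip here across the 24 mm thickness (along the plate's x). The steel plate's top is 23 mm below this point.
- ear_a (a point): middle of the underside of the ear on the saddle plate's +y end (52 mm from its centre)
- ear_b (a point): middle of the underside of the ear on its -y end
- bracket: Grey bracket bolted to the bench, base 75 (x) x 150 (y) x 4 mm, origin: centre of its underside. A tower 68 mm high at each y end (|y| 47 to 67 mm) has a slot, open at the top and towards the middle, for one ear. The saddle plate fits with its y along the bracket's y, either way round, centre over centre (play: 1 mm to +x, 2 mm either way in y; towards -x the clips give).
- mouth_a (a point): Centre of the +y slot's mouth, 68 mm above the bracket's underside, 52 mm from its centre. In the bracket's frame the slot has a rigid wall at x = +9 mm, bevelled out to +13 mm over its top 6 mm, a brass spring clip on the -x side, and an end wall at |y| = 61 mm, bevelled by 4 mm at the top.
- mouth_b (a point): the same for the -y slot
- seat_low (a point): Point 14 mm above the bracket's underside at its centre: the lowest setting of the aluminium seat between the towers, on which the plate ends up flat. Screws set the seat's real top by hand 0 to 18 mm above this point; it is not measured. The clips ride with the seat. Stiff rubber pads on it give 0.25 mm per 10 N.
- clip_a (a joint): Deflection (m) of the +y slot's spring clip: 0 free (nose at x = -5 mm), gives to -x up to 0.006, 2 N plus 0.4 N per mm. The ear meets it 24 to 27 mm above the seat, then is gripped (0.0015 to 0.004): the plate will not sink by its weight and needs a push of 2 to 15 N in all. Only under 2 mm above the seat does it snap in over the ear: under 0.001 when home.
- clip_b (a joint): the same for the clip in the -y slot
- spare: Spare saddle plate with a blue block, otherwise like the red one but with ears 34 mm wide: it does not fit this bracket. Leave alone. Origin: centre of its underside.
- beaker: glass beaker, 72 mm across, 95 mm high; leave alone
- bottle: amber bottle, 64 mm across, 140 mm high; leave alone
- corkring: cork flask ring, 100 mm across, 28 mm high; leave alone
- clamp: lab jaw clamp lying on the bench, red jaws, blue wing nut, about 220 mm long (x) and 56 mm high; origin on the bench under its boss; leave alone
- greenclip: green plastic joint clip, 40 mm across, 8 mm high; leave alone
- stopper: white stopper standing on its narrow end, 36 mm across, 36 mm high; leave alone
Mind the look-alikes: they are no part of the job. Leave any green look-alike of the bracket alone. What is shaped like the saddle but green is not meant.

How it is judged:
By the outcome, as a careful person would: the job done as asked, in the order asked, and still so for the second after the job is handed in, with the robot touching nothing.
It also fails if it takes over 58 s, if anything falls off the work surface, if the arm or the gripper's body presses on something with over 40 N, if the wrist force passes 120 N, or if a joint passes its speed limit or range.

## Working session

There is one attempt and no reset: what is moved stays moved. The work goes in short steps, Python scripts to look and compute and a tool call to move; the robot and the scene stay as the last step left them, time stands still between calls to the robot, and variables do not carry over. Pictures are saved under pics/ and viewed, at most 10 in all, crops included, and the job is handed in when it is done.

Besides the shell and the picture viewer there is one more tool, called after "Call:" as name([rows], argument=value, ...), one row to a line, values as JSON. carry_out: Moves the arm, as the interface text tells. Its arguments: {"type":"object","properties":{"moves":{"type":"array","items":{"type":"array","items":{"type":"number"}}},"fingers":{"type":"number"},"force":{"type":"number"}},"required":["moves"]}

```bash
mkdir -p pics; cat > h.py <<'E'
from bench import read_state, viewer, r
import numpy as np, cv2
from scipy.spatial.transform import Rotation as R
def cam(n):
    c=viewer.camera(n); M=R.from_quat(c["orientation"]).as_matrix()
    z=c["range_z"]; v,u=np.mgrid[:384,:512]
    P=np.stack([(u-c["cx"])/c["fx"]*z,(v-c["cy"])/c["fy"]*z,z],-1)@M.T+np.array(c["xyz"])
    return c,P
def save(c,n): cv2.imwrite("pics/"+n,cv2.resize(c["pixels"][:,:,::-1],None,fx=1.5,fy=1.5,interpolation=cv2.INTER_CUBIC))
E
python3 - <<'E'
from h import *
for n in("top","scene"):
    c,P=cam(n); save(c,n+"0.png"); np.savez(n+"0.npz",P=P,px=c["pixels"]); print(n,c["xyz"],c["fx"],np.round(R.from_quat(c["orientation"]).as_matrix(),2).tolist())
s=read_state(); print(s, r.finger_overhang)
E
```

```text
top [0.28236472 0.03653946 1.24425576] 364.2024631684459 [[-0.06, -0.98, 0.21], [-1.0, 0.06, -0.02], [0.0, -0.21, -0.98]]
scene [ 1.4509992  -0.15868814  0.78469733] 424.21275767638036 [[0.18, 0.58, -0.79], [0.98, -0.1, 0.15], [0.01, -0.81, -0.59]]
{'time': 0.1, 'joint_positions': array([-1.12662096,  0.33276219, -0.06467481,  1.46083609,  0.02160729,
        1.34988551, -0.08848264]), 'joint_vel': array([-5.77465932e-04, -6.16699920e-04, -1.16426883e-03, -1.88920453e-03,
       -5.36287092e-05,  6.90773330e-04, -1.50230400e-03]), 'joint_torque': array([ 1.03181272e-03, -6.24543571e+01,  2.44132604e-02, -3.90714169e+01,
       -6.14460767e-02,  3.67500563e-02,  4.84503232e-05]), 'ee_pos': array([0.28113163, 0.5578513 , 0.2358726 ]), 'eef_rot': array([ 2.31267870e-01,  9.72889929e-01, -5.88667958e-04, -1.04469212e-04]), 'ft_force': array([-0.11564904,  0.38948882, -0.96743787]), 'torque': array([ 0.0131689 , -0.02329053, -0.00589506]), 'grip_force': 0.0, 'width': 0.086845449198407} 0.014
```

View pics/top0.png

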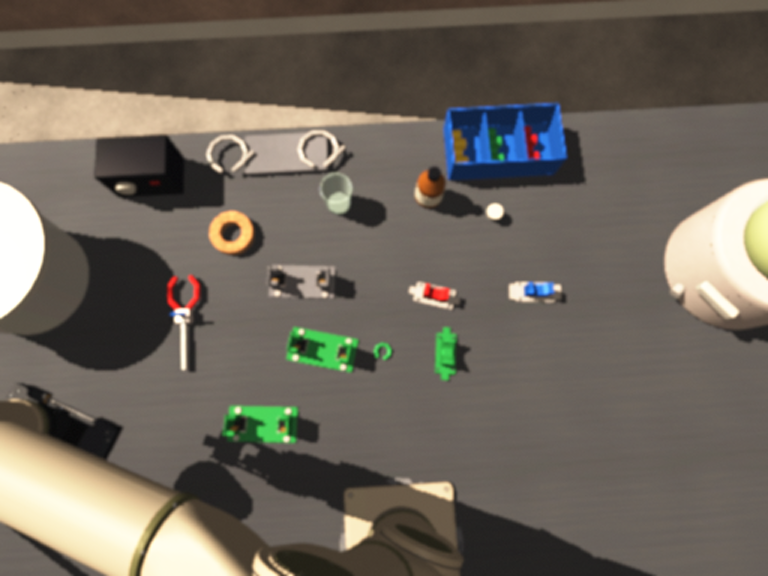

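View pics/scene0.png

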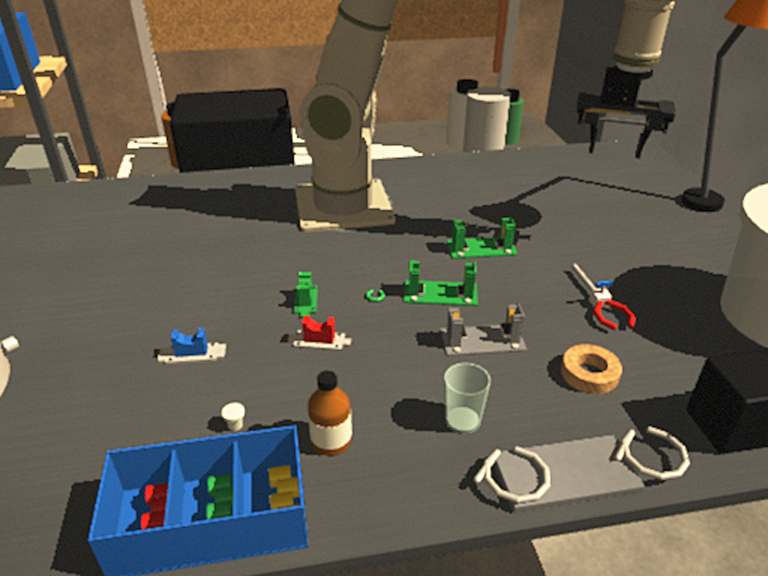

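The top picture shows the red saddle at about (435,294), the grey bracket at (302,281), the blue spare at (535,291) and green look-alikes below them. Next I'll measure with the depth data and enlarged crops.

```bash
python3 - <<'E'
from h import *
ims=[]
for n,bx in(("top",[(170,165,65,45),(262,177,56,40)]),("scene",[(285,195,75,50),(185,200,60,45)])):
    d=np.load(n+"0.npz");P=d["P"];px=d["px"]
    for i,(u,v,w,h) in enumerate(bx):
        q=P[v:v+h,u:u+w].reshape(-1,3);col=px[v:v+h,u:u+w].reshape(-1,3).astype(int)
        ims.append(cv2.resize(px[v:v+h,u:u+w,::-1],(395,290),interpolation=cv2.INTER_CUBIC))
        print(n,i,"table z",np.median(q[:,2]))
        if i==0:
            m=q[:,2]>.045; t=q[m]; print("tower pts",len(t),"zmax",np.sort(t[:,2])[-5:].round(4))
            t=t[t[:,2]>.06]
            ym=t[:,1].mean()
            for s in(t[t[:,1]>ym],t[t[:,1]<=ym]): print(" tower top",len(s),s.mean(0).round(4),s.min(0).round(4),s.max(0).round(4))
        else:
            m=(col[:,0]>120)&(col[:,1]<70)&(q[:,2]>.02); b=q[m]
            print(" red",len(b),b.mean(0).round(4),b.min(0).round(4),b.max(0).round(4),cv2.minAreaRect((b[:,:2]*1000).astype(np.float32)))
            m=(q[:,2]>.0035)&(q[:,2]<.009)&(col.min(1)>110); b=q[m]
            print(" plate",len(b),b.mean(0).round(4),cv2.minAreaRect((b[:,:2]*1000).astype(np.float32)))
cv2.imwrite("pics/crops.png",np.vstack([np.hstack(ims[:2]),np.hstack(ims[2:])]))
E
```

```text
top 0 table z 0.001077888815464334
tower pts 152 zmax [1.2443 1.2443 1.2443 1.2443 1.2443]
 tower top 56 [0.5786 0.2482 0.065 ] [0.5566 0.2353 0.0604] [0.599  0.2574 0.075 ]
 tower top 59 [0.5256 0.1176 0.2448] [0.2824 0.0365 0.0607] [0.5896 0.1447 1.2443]
top 1 table z 0.0006219810682580595
 red 93 [ 0.5181 -0.1145  0.041 ] [ 0.5039 -0.1369  0.0227] [ 0.5364 -0.0875  0.0555] ((519.5355834960938, -114.4908447265625), (51.73007583618164, 20.136966705322266), 72.0340805053711)
 plate 133 [ 0.5222 -0.1004  0.0061] ((524.5460205078125, -107.12004852294922), (105.61079406738281, 44.85674285888672), 73.38299560546875)
scene 0 table z 0.0004516653361184564
tower pts 298 zmax [0.7847 0.7847 0.7847 0.7847 0.7847]
 tower top 74 [0.5816 0.2326 0.0639] [0.5546 0.1395 0.0602] [0.6043 0.2598 0.07  ]
 tower top 91 [0.8059 0.0632 0.2169] [ 0.5493 -0.1587  0.0603] [1.451  0.1384 0.7847]
scene 1 table z -0.0005094770897998147
 red 114 [ 0.5432 -0.1145  0.054 ] [ 0.5089 -0.1587  0.0209] [ 1.451  -0.0846  0.7847] ((979.5286865234375, -149.65206909179688), (57.18149185180664, 941.3789672851562), 85.42601776123047)
 plate 138 [ 0.5369 -0.1043  0.0055] ((528.5934448242188, -107.14147186279297), (103.45950317382812, 45.10823440551758), 75.12555694580078)
```

View pics/crops.png

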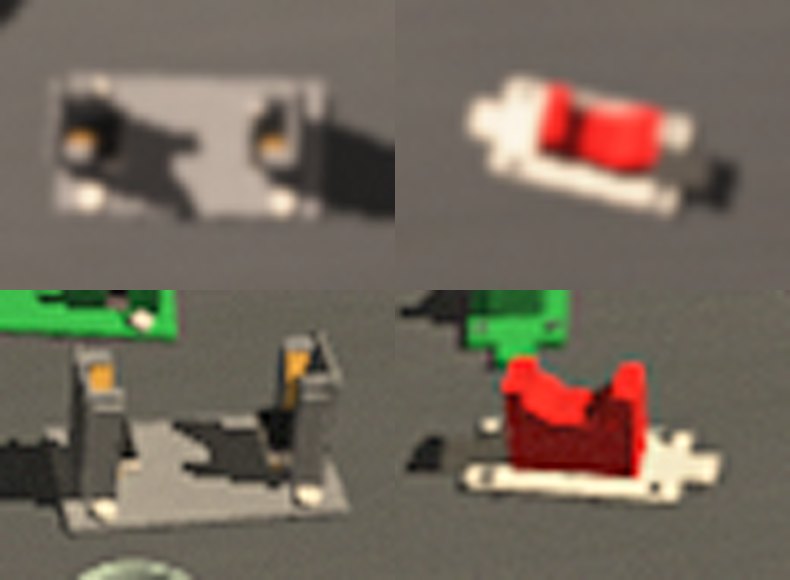

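The brass clips are on the robot side (-x) of the slots, so the bracket's yaw is about 0. The saddle is yawed by about -15°. I'll refine both poses with an outline fit.

```bash
cat >> h.py <<'E'
def proj(c,X):
    M=R.from_quat(c["orientation"]).as_matrix(); p=(X-np.array(c["xyz"]))@M
    return np.stack([p[:,0]/p[:,2]*c["fx"]+c["cx"],p[:,1]/p[:,2]*c["fy"]+c["cy"]],1)
def outline(poly,step=.002):
    pts=[];nr=[]
    for a,b in zip(poly,np.roll(poly,-1,0)):
        L=np.linalg.norm(b-a);t=(b-a)/L
        s=np.arange(step,L-step/2,step)
        pts+=[a+t*k for k in s];nr+=[[t[1],-t[0]]]*len(s)   # outward for CCW
    return np.array(pts),np.array(nr)
def fit(cs,poly,z,x0,f,d=.003,rng=.012):
    from scipy.optimize import differential_evolution as DE
    pts,nr=outline(poly)
    def val(p,c,im):
        a=p[2];Q=np.array([[np.cos(a),-np.sin(a)],[np.sin(a),np.cos(a)]])
        o=[]
        for sgn in(-1,1):
            w=(pts+sgn*d*nr)@Q.T+p[:2]; q=proj(c,np.c_[w,np.full(len(w),z)]).astype(np.float32)
            o.append(cv2.remap(im,q[None,:,0],q[None,:,1],cv2.INTER_LINEAR)[0])
        return np.clip(o[0]-o[1],-20,60).mean()
    ims=[f(c["pixels"].astype(np.float32)) for c in cs]
    g=lambda p:-np.mean([val(p,c,i) for c,i in zip(cs,ims)])
    s=DE(g,[(x0[0]-rng,x0[0]+rng),(x0[1]-rng,x0[1]+rng),(x0[2]-.12,x0[2]+.12)],seed=1,maxiter=60)
    return s.x,-s.fun
rect=lambda a,b:np.array([[a,-b],[a,b],[-a,b],[-a,-b]])
BASE=rect(.0375,.075)
h=.5
SAD=np.array([[22,-45],[22,45],[8,45],[8,59],[-8,59],[-8,45],[-22,45],[-22,-45],[-8,-45],[-8,-59],[8,-59],[8,-45]])/1000
E
python3 - <<'E'
from h import *
t,_=cam("top");s,_=cam("scene")
g=lambda p:p.min(-1)
for nm,cs in(("top",[t]),("scene",[s])):
    print(nm,"bracket",fit(cs,BASE,.004,(.571,.19,0),g))
    print(nm,"saddle",fit(cs,SAD,.006,(.521,-.112,-.28),g))
E
```

```text
top bracket (array([ 0.57467438,  0.19057686, -0.09106908]), np.float64(24.906410217285156))
top saddle (array([ 0.52335841, -0.11364067, -0.29784154]), np.float64(37.96384811401367))
scene bracket (array([ 0.57684847,  0.19263151, -0.08921697]), np.float64(25.455543518066406))
scene saddle (array([ 0.52722264, -0.11299571, -0.2913977 ]), np.float64(36.484954833984375))
```

Call:
carry_out([
  [0,0,0,0,0,1],
  [0,0,0,0,0,1],
  [0,0,0,0,0,1],
  [0,0,0,0,0,1],
  [0,0,0,0,0,1],
  [0,0,0,0,0,1],
  [0,0,0,0,0,1],
  [0,0,0,0,0,1],
  [0,0,0,0,0,1],
  [0,0,0,0,0,1],
  [0,0,0,0,0,0],
  [0,0,0,0,0,0],
], fingers=56)

```text
time: 1.7
ee_pos: [0.2812, 0.5582, 0.2365]
eef_rot: [0.802, 0.598, -0.0, 0.0]
ft_force: [0.3, -0.7, 1.0]
width: 0.056
grip_force: 0.0
```

Call:
carry_out([
  [-0.8,0.6,0,0,0,0],
  [-0.8,0.6,0,0,0,0],
  [-0.8,0.6,0,0,0,0],
  [-0.8,0.6,0,0,0,0],
  [-0.8,0.6,0,0,0,0],
  [-0.8,0.6,0,0,0,0],
  [-0.8,0.6,0,0,0,0],
  [-0.8,0.6,0,0,0,0],
  [-0.8,0.6,0,0,0,0],
  [-0.8,0.6,0,0,0,0],
  [-0.8,0.6,0,0,0,0],
  [-0.8,0.6,0,0,0,0],
  [-0.8,0.6,0,0,0,0],
  [-0.8,0.6,0,0,0,0],
  [-0.8,0.6,0,0,0,0],
  [-0.8,0.6,0,0,0,0],
  [-0.8,0.6,0,0,0,0],
  [-0.6,0.5,0,0,0,0],
  [0,0,0,0,0,0],
  [0,0,0,0,0,0],
])

```text
time: 4.2
ee_pos: [0.5273, -0.1083, 0.2364]
eef_rot: [0.802, 0.597, -0.0, -0.0]
ft_force: [-0.4, 0.1, 0.2]
width: 0.0557
grip_force: 0.0
```

Call:
carry_out([
  [-0.13,-0.02,0.8,0,0,0],
  [0,0,0.8,0,0,0],
  [0,0,0.8,0,0,0],
  [0,0,0.8,0,0,0],
  [0,0,0.6,0,0,0],
  [0,0,0.5,0,0,0],
  [0,0,0.4,0,0,0],
  [0,0,0.4,0,0,0],
  [0,0,0.2,0,0,0],
  [0,0,0,0,0,0],
  [0,0,0,0,0,0],
])

```text
time: 5.58
ee_pos: [0.5256, -0.1139, 0.025]
eef_rot: [0.803, 0.597, 0.0, 0.0]
ft_force: [0.1, -0.3, 0.1]
width: 0.0556
grip_force: 0.0
```

```bash
python3 - <<'E'
from h import *
s,_=cam("scene");t,_=cam("top")
a=cv2.resize(s["pixels"][185:245,180:260,::-1],(400,300),interpolation=cv2.INTER_CUBIC)
b=cv2.resize(t["pixels"][165:225,250:330,::-1],(400,300),interpolation=cv2.INTER_CUBIC)
cv2.imwrite("pics/g1.png",np.hstack([a,b]));print(read_state()["ee_pos"])
E
```

```text
[ 0.52559036 -0.11386436  0.02505124]
```

View pics/g1.png

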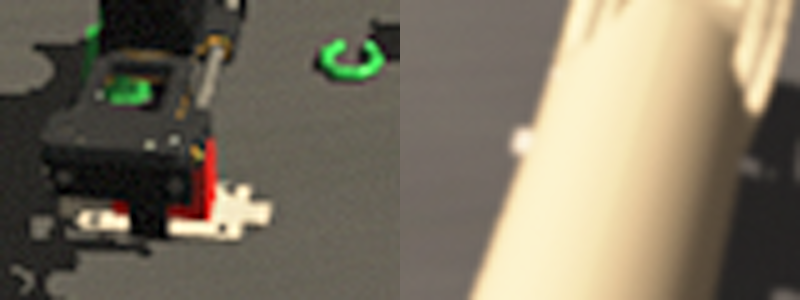

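The fingers straddle the red block, with the near finger at about (150,215) in the left crop. Now close and lift.

Call:
carry_out([
  [0,0,0,0,0,0],
  [0,0,0,0,0,0],
  [0,0,0,0,0,0],
  [0,0,0,0,0,0],
  [0,0,0,0,0,0],
  [0,0,0,0,0,0],
  [0,0,-0.2,0,0,0],
  [0,0,-0.4,0,0,0],
  [0,0,-0.7,0,0,0],
  [0,0,-0.8,0,0,0],
  [0,0,-0.8,0,0,0],
  [0,0,-0.6,0,0,0],
  [0,0,0,0,0,0],
  [0,0,0,0,0,0],
], fingers=0, force=40)

```text
time: 7.42
ee_pos: [0.5248, -0.1136, 0.164]
eef_rot: [0.803, 0.597, -0.0, -0.0]
ft_force: [0.1, 0.0, -2.3]
width: 0.024
grip_force: 40.0
```

Call:
carry_out([
  [0,0,0,0,0,-0.48],
  [0,0,0,0,0,-0.48],
  [0,0,0,0,0,-0.47],
  [0.3,0,0,0,0,0],
  [0.6,0.05,0,0,0,0],
  [0.8,0.06,0,0,0,0],
  [0.8,0.06,0,0,0,0],
  [0.8,0.06,0,0,0,0],
  [0.8,0.06,0,0,0,0],
  [0.8,0.06,0,0,0,0],
  [0.8,0.06,0,0,0,0],
  [0.8,0.06,0,0,0,0],
  [0.7,0.06,0,0,0,0],
  [0.5,0.05,0.4,0,0,0],
  [0,0,0.6,0,0,0],
  [0,0,0,0,0,0],
  [0,0,0,0,0,0],
])

```text
time: 9.55
ee_pos: [0.5771, 0.1902, 0.1248]
eef_rot: [0.739, 0.673, -0.0, 0.0]
ft_force: [-0.2, -0.9, -2.2]
width: 0.0237
grip_force: 40.0
```

```bash
python3 - <<'E'
from h import *
s,P=cam("scene")
u,v,w,h=270,150,100,90
cv2.imwrite("pics/g2.png",cv2.resize(s["pixels"][v:v+h,u:u+w,::-1],(800,600),interpolation=cv2.INTER_CUBIC))
e=read_state();print(e["ee_pos"],e["eef_rot"])
g=lambda p:p.min(-1)
p=e["ee_pos"];a=-.09
z=p[2]+.005-.029+.006
print("saddle",z,fit([s],SAD,z,(p[0],p[1],a),g,rng=.008))
print("bracket",fit([s],BASE,.004,(.576,.192,a),g,rng=.008))
q=P[v:v+h,u:u+w].reshape(-1,3);col=s["pixels"][v:v+h,u:u+w].reshape(-1,3).astype(int)
m=(col[:,0]>60)&(col[:,1]<.35*col[:,0])&(col[:,2]<.35*col[:,0])&(q[:,2]<.3);b=q[m];print("red",len(b),b.min(0),b.max(0))
E
```

```text
[0.57729361 0.19031065 0.12524042] [7.39460401e-01 6.73199884e-01 4.36559325e-04 2.02705037e-04]
saddle 0.10724042287731148 (array([ 0.58045467,  0.1904788 , -0.08624202]), np.float64(29.68001365661621))
bracket (array([ 0.5768451 ,  0.19239634, -0.08461787]), np.float64(25.46261978149414))
red 122 [3.64938637e-01 1.43477344e-01 1.55226978e-04] [0.66689857 0.25080176 0.2114731 ]
```

View pics/g2.png

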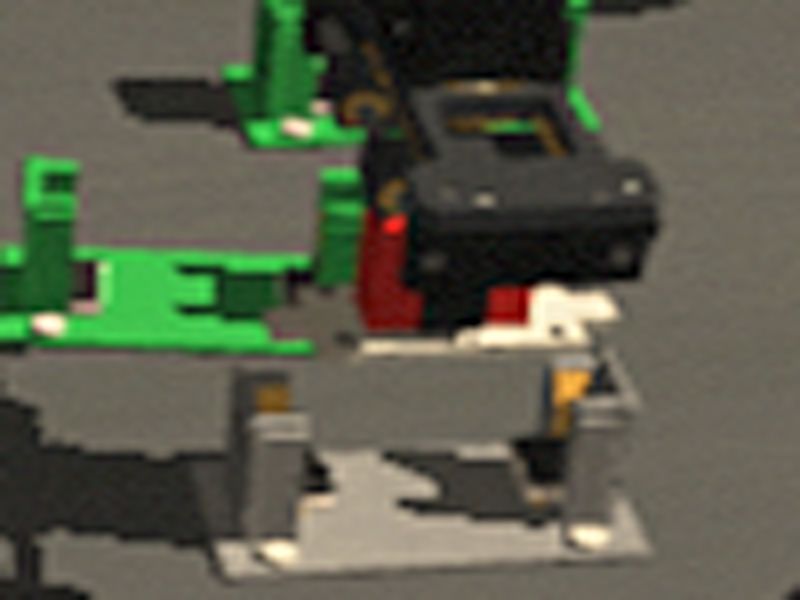

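The plate is held level above the bracket, and its ears are in line with the slots at about (270,400) and (575,380). I'll correct by 2 mm and start the ears in.

Call:
carry_out([
  [0.02,-0.05,0.2,0,0,0],
  [0,0,0.3,0,0,0],
  [0,0,0.2,0,0,0],
  [0,0,0.1,0,0,0],
  [0,0,0.05,0,0,0],
  [0,0,0.05,0,0,0],
  [0,0,0.05,0,0,0],
  [0,0,0.05,0,0,0],
  [0,0,0,0,0,0],
  [0,0,0,0,0,0],
])

```text
time: 10.85
ee_pos: [0.5749, 0.1917, 0.0846]
eef_rot: [0.739, 0.674, 0.0, 0.0]
ft_force: [0.2, 0.9, -1.8]
width: 0.0235
grip_force: 40.0
```

```bash
python3 - <<'E'
from h import *
s,P=cam("scene")
u,v,w,h=275,180,84,63
cv2.imwrite("pics/g3.png",cv2.resize(s["pixels"][v:v+h,u:u+w,::-1],(800,600),interpolation=cv2.INTER_CUBIC))
e=read_state();print(e["ee_pos"],e["ft_force"],e["torque"])
E
```

```text
[0.57491811 0.19169227 0.08462889] [ 0.39523285 -0.34824486 -2.34923352] [-0.05164544 -0.01151702  0.00276899]
```

View pics/g3.png

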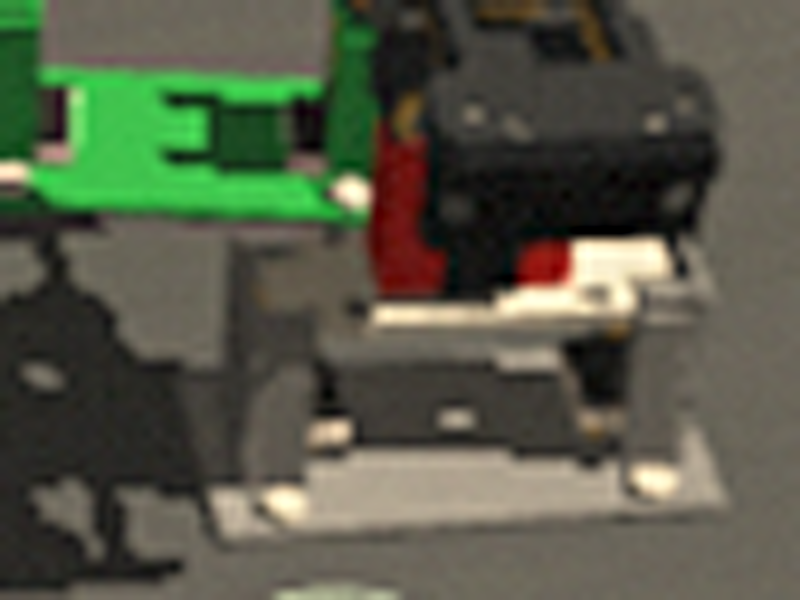

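The ears are inside the slot mouths behind the front walls, at about (300,300) and (655,270), with no contact force. Continue gently.

Call:
carry_out([
  [0,0,0.03,0,0,0],
  [0,0,0.03,0,0,0],
  [0,0,0.03,0,0,0],
  [0,0,0.03,0,0,0],
  [0,0,0.03,0,0,0],
  [0,0,0,0,0,0],
])

```text
time: 11.65
ee_pos: [0.5756, 0.1917, 0.079]
eef_rot: [0.739, 0.674, 0.001, 0.0]
ft_force: [5.4, -1.1, 4.3]
width: 0.0237
grip_force: 40.0
```

Call:
carry_out([
  [0,0,0.03,0,0,0],
  [0,0,0.03,0,0,0],
  [0,0,0.03,0,0,0],
  [0,0,0.03,0,0,0],
  [0,0,0,0,0,0],
])

```text
time: 12.28
ee_pos: [0.5758, 0.1918, 0.0744]
eef_rot: [0.739, 0.674, 0.001, 0.0]
ft_force: [6.3, -0.6, 4.3]
width: 0.0238
grip_force: 40.0
```

Call:
carry_out([
  [0,0,0.03,0,0,0],
  [0,0,0.03,0,0,0],
  [0,0,0.03,0,0,0],
  [0,0,0.03,0,0,0],
  [0,0,0.03,0,0,0],
  [0,0,0.03,0,0,0],
  [0,0,0.03,0,0,0],
  [0,0,0.03,0,0,0],
  [0,0,0.03,0,0,0],
  [0,0,0,0,0,0],
])

```text
time: 13.52
ee_pos: [0.5758, 0.1916, 0.0632]
eef_rot: [0.739, 0.673, 0.001, 0.001]
ft_force: [7.0, -0.3, -0.4]
width: 0.0237
grip_force: 40.0
```

Call:
carry_out([
  [0,0,0.02,0,0,0],
  [0,0,0.02,0,0,0],
  [0,0,0.02,0,0,0],
  [0,0,0.02,0,0,0],
  [0,0,0,0,0,0],
])

```text
time: 14.15
ee_pos: [0.5759, 0.1915, 0.06]
eef_rot: [0.739, 0.673, 0.001, 0.001]
ft_force: [8.1, -0.5, 1.3]
width: 0.0237
grip_force: 40.0
```

Call:
carry_out([
  [0,0,0.015,0,0,0],
  [0,0,0.015,0,0,0],
  [0,0,0.015,0,0,0],
  [0,0,0.015,0,0,0],
  [0,0,0,0,0,0],
])

```text
time: 14.78
ee_pos: [0.5759, 0.1916, 0.0577]
eef_rot: [0.739, 0.673, 0.001, 0.001]
ft_force: [8.0, -0.1, 2.2]
width: 0.0234
grip_force: 40.0
```

Call:
carry_out([
  [0,0,0.015,0,0,0],
  [0,0,0.015,0,0,0],
  [0,0,0.015,0,0,0],
  [0,0,0,0,0,0],
])

```text
time: 15.28
ee_pos: [0.5759, 0.1915, 0.0559]
eef_rot: [0.739, 0.673, 0.001, 0.001]
ft_force: [6.6, -0.9, 2.2]
width: 0.0238
grip_force: 40.0
```

Call:
carry_out([
  [0,0,0.015,0,0,0],
  [0,0,0.015,0,0,0],
  [0,0,0,0,0,0],
])

```text
time: 15.65
ee_pos: [0.5759, 0.1916, 0.0547]
eef_rot: [0.739, 0.673, 0.001, 0.001]
ft_force: [7.5, 0.1, 3.0]
width: 0.0235
grip_force: 40.0
```

Call:
carry_out([
  [0,0,0.015,0,0,0],
  [0,0,0.015,0,0,0],
  [0,0,0,0,0,0],
])

```text
time: 16.02
ee_pos: [0.574, 0.1915, 0.0522]
eef_rot: [0.739, 0.674, -0.001, -0.0]
ft_force: [0.2, 0.2, -2.4]
width: 0.0236
grip_force: 40.0
```

The lateral clip force has vanished, so the clips snapped in. The last stretch now goes onto the seat.

Call:
carry_out([
  [0,0,0.015,0,0,0],
  [0,0,0,0,0,0],
  [0,0,0,0,0,0],
])

```text
time: 16.4
ee_pos: [0.5741, 0.1917, 0.0521]
eef_rot: [0.739, 0.674, -0.001, -0.0]
ft_force: [-1.3, -0.8, -1.1]
width: 0.0235
grip_force: 40.0
```

Call:
carry_out([
  [0,0,0.015,0,0,0],
  [0,0,0,0,0,0],
  [0,0,0,0,0,0],
])

```text
time: 16.77
ee_pos: [0.5747, 0.1918, 0.052]
eef_rot: [0.739, 0.674, -0.0, -0.0]
ft_force: [-3.2, -0.8, 2.5]
width: 0.0234
grip_force: 40.0
```

Call:
carry_out([
  [0,0,0.015,0,0,0],
  [0,0,0.01,0,0,0],
  [0,0,0,0,0,0],
])

```text
time: 17.15
ee_pos: [0.5747, 0.1918, 0.0517]
eef_rot: [0.739, 0.674, 0.0, -0.0]
ft_force: [-6.7, -0.8, 12.1]
width: 0.0238
grip_force: 40.0
```

Firmly seated at 12 N. Relax the push, release and withdraw.

Call:
carry_out([
  [0,0,-0.025,0,0,0],
  [0,0,0,0,0,0],
])

```text
time: 17.4
ee_pos: [0.5749, 0.1918, 0.052]
eef_rot: [0.739, 0.674, 0.0, -0.0]
ft_force: [-2.9, 0.3, 4.8]
width: 0.0239
grip_force: 40.0
```

Call:
carry_out([
  [0,0,0,0,0,0],
  [0,0,0,0,0,0],
  [0,0,0,0,0,0],
  [0,0,0,0,0,0],
  [0,0,-0.2,0,0,0],
  [0,0,-0.4,0,0,0],
  [0,0,-0.6,0,0,0],
  [0,0,-0.8,0,0,0],
  [0,0,-0.8,0,0,0],
  [0,0,-0.8,0,0,0],
  [-0.8,0,-0.4,0,0,0],
  [-0.8,0,0,0,0,0],
  [-0.8,0,0,0,0,0],
  [-0.8,0,0,0,0,0],
  [-0.8,0,0,0,0,0],
  [-0.8,0,0,0,0,0],
  [-0.8,0,0,0,0,0],
  [0,0,0,0,0,0],
], fingers=56)

```text
time: 19.65
ee_pos: [0.554, -0.0345, 0.2134]
eef_rot: [0.741, 0.672, 0.001, 0.001]
ft_force: [-0.3, -0.5, 0.6]
width: 0.0561
grip_force: 0.0
```

```bash
python3 - <<'E'
from h import *
s,P=cam("scene");t,T=cam("top")
a=cv2.resize(s["pixels"][185:245,285:359,::-1],(400,324),interpolation=cv2.INTER_CUBIC)
b=cv2.resize(t["pixels"][157:217,165:239,::-1],(400,324),interpolation=cv2.INTER_CUBIC)
cv2.imwrite("pics/g4.png",np.hstack([a,b]))
for n,c,Q,(u,v,w,h) in(("s",s,P,(285,185,74,60)),("t",t,T,(165,157,74,60))):
    q=Q[v:v+h,u:u+w].reshape(-1,3);k=c["pixels"][v:v+h,u:u+w].reshape(-1,3).astype(int)
    m=(k.min(1)>165)&(q[:,2]>.02)&(q[:,2]<.06);b=q[m];print(n,"plate",len(b),b.mean(0).round(4),b.std(0).round(4))
    if len(b)>10:
        A=np.c_[b[:,:2]-b[:,:2].mean(0),np.ones(len(b))];print(np.linalg.lstsq(A,b[:,2],rcond=None)[0].round(4))
    m=(k[:,0]>90)&(k[:,1]<60)&(q[:,2]>.03)&(q[:,2]<.12);b=q[m];print("red",b.mean(0).round(4),b.max(0).round(4))
E
```

```text
s plate 61 [0.5896 0.1883 0.033 ] [0.0049 0.0228 0.0015]
[ 0.0954 -0.0246  0.033 ]
red [0.5829 0.1915 0.0592] [0.5909 0.2334 0.0816]
t plate 17 [0.5803 0.1667 0.033 ] [0.0122 0.0197 0.0028]
[-0.1694 -0.1012  0.033 ]
red [0.5668 0.1905 0.0657] [0.5814 0.2179 0.0841]
```

View pics/g4.png

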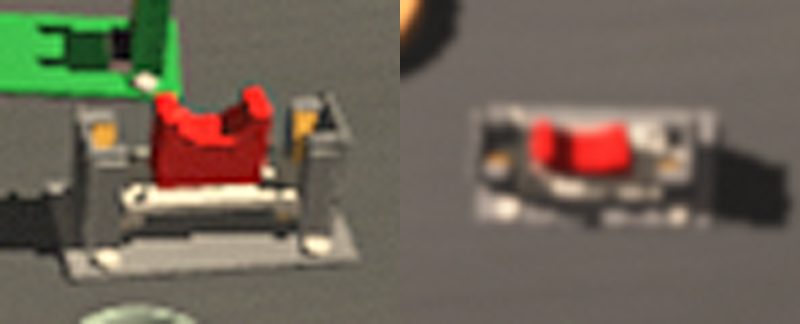

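The plate lies level between the towers, with its top at z ≈ 33 mm (underside ≈ 27 mm), matching the height where the seat pushed back. The block is at about (212,140), nothing else looks disturbed in the crops, and the gripper is clear. I'm handing it in.

```bash
python3 -c "
from bench import r; print(r.close_job())"
```

```text
the job is handed in; nothing more can be done
None
```

The red saddle plate is seated level in the grey bracket and released. The clips' side force fell to zero near the seat, so both look snapped in. The last push read about 12 N, and I handed the job in at about 20 s; no verdict came back.

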